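Drop the reagent locker's flap with the hook pole

TASK

From the rod rack on the lab bench take the pole that ends in a bent-down steel hook, lower its hook into the steel eye at the top of the raised locker's flap, and with the pole swing the flap down towards you to its stop. Then lift the hook out, leaving the flap open, and lay the pole back on the rack, level across both rails with the hook hanging down as before.

Things in the scene. Friction and masses are not known exactly. Their poses are not given: they have to be found in the camera images.
- pole_mid (a point): Centre of the hook pole's black grip (60 mm long). Square wooden bar 16 x 16 mm, from 120 mm behind to 110 mm ahead of here, 0.13 kg, balancing near here. x: along the pole to the hook, z: up as it lies. It lies hook down, pointing roughly away from the robot, in one of the rack's three places; the two like rods, 85 mm apart, have a straight end or a flat blade, no hook.
- pole_hook (a point): Point on the hook's pin, 130 mm ahead (x) of the grip centre and 27 mm below (-z) the pole's axis; axes as there. The hook is an 8 mm steel rod that goes on along the pole's axis and, 130 mm ahead of the grip centre, bends straight down; its lower end is 49 mm below the axis.
- eye (a point): Centre of the eye: a flat U of 8 mm steel wire on the flap's front near its top, opening upward, 41 mm deep x 52 mm wide inside. x: into the locker, y: along cross bar and hinge, z: up when closed; turns with the flap. Cross bar's centre line 22.5 mm to -x; flap's face 22.5 mm to +x; hinge line 22.5 mm to +x and 124 mm to -z, 130 mm above the bench. Nothing overhangs it.
- flap (a joint): Angle of the grey flap (225 mm wide, 130 high, 12 thick), front of the upper bay of a grey locker 240 wide, 200 deep, 270 high: 0 rad upright and closed, growing as its top swings to the robot and down; stop at 1.2. Starts at 0 to 0.1. Its stiff hinge (0.28 N m) keeps it where it is left; 2 to 3 N at the eye moves it.
- rack: Fixed aluminium rod rack; origin on the bench under its middle, z up. Two level rails 12 mm wide, 280 long run along y at x = -60 and 60 mm, tops 65 mm up. Rods lie across them along x at y = -85, 0, 85 mm; pins 8 mm thick, 14 high stand on the rails at y = -127.5, -42.5, 42.5, 127.5 mm. A pole lying on the rails has its grip centre 73 mm above the bench.

How it is judged:
By the outcome, as a careful person would: the job done as asked, in the order asked, and still so for the second after the job is handed in, with the robot touching nothing.
It also fails if it takes over 51 s, if anything falls off the work surface, if the arm or the gripper's body presses on something with over 40 N, if the wrist force passes 120 N, or if a joint passes its speed limit or range.

ROBOT

A 7-joint arm with a two-finger parallel gripper is mounted at the origin on the work surface. World frame = base frame: x ahead of the robot, y to its left, z up, the work surface at z = 0. Lengths are in m, angles in rad, forces in N, time in s.
With the tool pointing down it reaches from about 0.35 to 0.9 m from the base axis. Payload 19.9 kg.
Tool frame: the origin (TCP) lies midway between the tips of the shut fingers; the grasp point (between the pads) lies 19 mm behind it; z points along the fingers, x is the direction in which the jaws open and shut, and the axes are right-handed (so a half turn about z gives the same grasp; the last joint's range is limited). The gripper opens to 94 mm and grips with 3 to 60 N. Pads are 16 mm wide; open, the fingers measure 119 mm over their backs; the gripper's body (75 mm by 177 mm) begins 78 mm behind the grasp point.
Start: joints at [-1.196, 0.417, -0.01, 1.614, 0.005, 1.111, -0.053], TCP at [0.253, 0.571, 0.17] pointing down, gripper open.
Joint ranges: [-2.81, 2.81], [-0.39, 2.02], [-1.27, 1.25], [0.06, 2.57], [-1.19, 4.33], [0.19, 2], [-2.82, 2.82]. Speed limits (rad/s): [1.89, 1.89, 2.39, 2.39, 3.01, 3.01, 3.01].

INTERFACE

Orientations are given as a 3x3 rotation matrix whose columns are the frame's x, y, z axes.
In Python, from rig import manip, eyes, order gives the robot as it stands.
- The arm moves only by the shell command python3 -m creep 'ROWS'. ROWS is JSON, a list of rows, each a list of 3 entries, a list of its own where there are three numbers: the turn, a rotation vector about the tool's x, y, z in rad, then the shift along the tool's x, y, z in m, then the closure in counts, from 0 (fully open) to 255 (shut). A call has 1 to 10 rows; each row shifts and turns the pose as measured when the row begins, along the tool's axes as they then stand; what a row does not reach is not made up. A row lasts 1/10 s, in which the tool goes at most 50 mm and 8.59 degrees, less where a joint would pass 70% of its speed; a pose out of reach is approached as far as the arm can. A call is refused whole if a number of a shift passes 0.05 or a number of a turn 0.15, either way. A call with a gripper value outside its range is refused whole. The fingers move at their own pace and stop on an object; the grip force is fixed at half the most. Time passes only in rows, so rows that do not move let the fingers close. It gives the time, the measured TCP pose, the force and the opening at its end, in the units of the state.
- manip.read_state(): the state, without advancing time (a new reading comes with each control period).
- eyes.snapshot(name): name is "scene" or "top" or "wrist"; returns a dict with "color" (384x512x3 uint8, blue, green, red), "fovy" (degrees; the focal length in pixels is half the picture's height over the tangent of half this angle, whatever the lens; pixels are square), "cx", "cy" (the principal point, pixels), "xyz" and "attitude" of the camera in the world. Camera axes: x right, y down, z forward; pixel columns grow to the right and rows downward; lengths in m; the calibration is good to about 2 mm. A picture is of the moment at which its call begins. There is no depth.
- order.close_job(): hands the job in, once; it reports no verdict.
The state is a dict: "t": time; "joint_positions": joint angles; "joint_velocities": joint speeds; "joint_torque": joint torques, N m; "ee_pos": TCP position; "orientation": TCP orientation; "ft_force": force on the tool from outside, world axes, zero at the start; "torque": the same for the moment, N m; "opening": finger opening in m.
Only numpy, scipy, OpenCV 4.12 (cv2) and the standard library are available. Lean on these libraries where they do the work, as an engineer would, in place of code of your own. Each camera call takes 0.05 s, during which the arm holds its last target. There are 200 camera calls.

## Working session

There is one attempt and no reset: what is moved stays moved. The work goes in short steps, Python scripts to look and compute and a shell command to move; the robot and the scene stay as the last step left them, time stands still between calls to the robot, and variables do not carry over. Pictures are saved under pics/ and viewed, about 8 in all and at most 12, crops included, and the job is handed in when it is done.

```bash
mkdir -p pics; cat > h.py <<'E'
import numpy as np, cv2
from rig import manip, eyes, order
def snap(n,f):
    s=eyes.snapshot(n); cv2.imwrite('pics/'+f,s['color']); np.save('pics/'+f+'.npy',s,allow_pickle=True); return s
def load(f): return np.load('pics/'+f+'.npy',allow_pickle=True).item()
def ray(s,u,v):
    f=s['color'].shape[0]/2/np.tan(np.radians(s['fovy'])/2)
    d=np.array(s['attitude']).reshape(3,3)@np.array([(u-s['cx'])/f,(v-s['cy'])/f,1]); return np.array(s['xyz']),d/np.linalg.norm(d)
def onz(s,u,v,z):
    o,d=ray(s,u,v); return o+d*(z-o[2])/d[2]
def tri(s1,p1,s2,p2):
    o1,d1=ray(s1,*p1);o2,d2=ray(s2,*p2)
    t=np.linalg.lstsq(np.c_[d1,-d2],o2-o1,rcond=None)[0]
    a=o1+t[0]*d1;b=o2+t[1]*d2; return (a+b)/2,np.linalg.norm(a-b)
def proj(s,p):
    f=s['color'].shape[0]/2/np.tan(np.radians(s['fovy'])/2)
    c=np.array(s['attitude']).reshape(3,3).T@(np.array(p)-s['xyz']); return c[:2]/c[2]*f+[s['cx'],s['cy']]
E
python3 - <<'E'
from h import *
np.set_printoptions(precision=3,suppress=True)
a=snap('scene','scene0.png');b=snap('top','top0.png')
for s in(a,b):print(s['xyz'],s['attitude'],s['fovy'],s['cx'],s['cy'])
st=manip.read_state();print(st['t'],st['ee_pos'],st['orientation'],st['opening'],st['ft_force'])
E
```

```text
[ 1.113 -0.603  0.727] [[ 0.676  0.466 -0.57 ]
 [ 0.737 -0.403  0.543]
 [ 0.023 -0.787 -0.616]] 52.208742838965236 248.71172388811047 192.85639804415698
[ 0.424 -0.099  0.987] [[-0.002 -0.984  0.176]
 [-1.     0.007  0.027]
 [-0.028 -0.176 -0.984]] 57.15083125549457 257.0181596386959 187.31607574332872
0.1 [0.253 0.571 0.17 ] [[ 0.405  0.914 -0.   ]
 [ 0.914 -0.405 -0.001]
 [-0.001  0.    -1.   ]] 0.09415380254786546 [ 0.156  0.212 -0.001]
```

View pics/scene0.png

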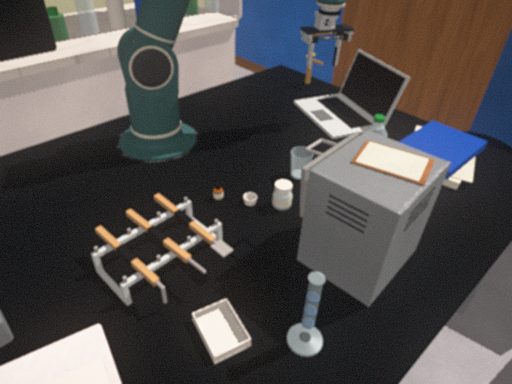

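View pics/top0.png

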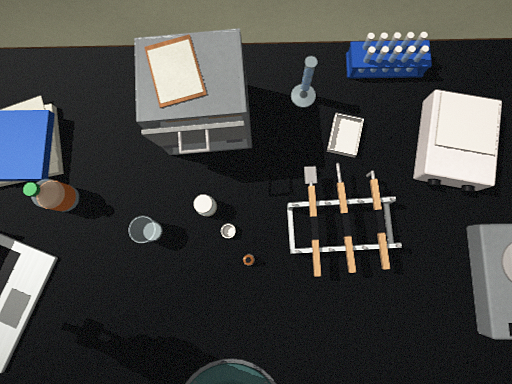

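The hook pole is the rod nearest the scene camera: wood from (133,260) to (158,285), hook tip near (164,298). In the top view it is the right-hand rod, around x≈380. The eye is at (193,141) in the top view. Next I'll measure with colour masks.

```bash
python3 - <<'E'
from h import *
np.set_printoptions(precision=4,suppress=True)
t=load('top0.png');s=load('scene0.png')
hsv=cv2.cvtColor(t['color'],cv2.COLOR_BGR2HSV)
m=cv2.inRange(hsv,(5,70,90),(25,255,255)); m[:, :270]=0
n,l,st,c=cv2.connectedComponentsWithStats(m)
for i in range(1,n):
    if st[i,4]<40: continue
    ys,xs=np.where(l==i); r=cv2.minAreaRect(np.c_[xs,ys].astype(np.float32)); p=cv2.boxPoints(r)
    p=p[np.argsort(p[:,1])]; e=[p[:2].mean(0),p[2:].mean(0)]
    print(st[i,4],e,[onz(t,*q,.081)[:2] for q in e])
a=cv2.resize(t['color'][100:175,120:270],None,fx=4,fy=4,interpolation=cv2.INTER_CUBIC)
b=cv2.resize(s['color'][110:260,280:400],None,fx=4,fy=4,interpolation=cv2.INTER_CUBIC)
cv2.imwrite('pics/c1.png',np.hstack([cv2.copyMakeBorder(a,0,300,0,0,0)[:600,:],b[:600,:]])[:, :1080][:, :])
im=cv2.imread('pics/c1.png');print(im.shape)
a=cv2.resize(t['color'][110:165,135:255],None,fx=4,fy=4,interpolation=cv2.INTER_CUBIC)
b=cv2.resize(s['color'][125:240,285:365],None,fx=4,fy=4,interpolation=cv2.INTER_CUBIC)
cv=np.zeros((460,800,3),np.uint8);cv[:220,:480]=a;cv[:460,480:]=b;cv2.imwrite('pics/c1.png',cv)
E
```

```text
252 [array([372.97, 178.29], dtype=float32), array([377.43, 209.51], dtype=float32)] [array([ 0.6084, -0.3762]), array([ 0.5268, -0.3826])]
231 [array([339.7729, 182.1673], dtype=float32), array([343.9412, 212.7353], dtype=float32)] [array([ 0.5988, -0.29  ]), array([ 0.519 , -0.2971])]
221 [array([310.9093, 185.1394], dtype=float32), array([312.9801, 216.2013], dtype=float32)] [array([ 0.5914, -0.2149]), array([ 0.5105, -0.2179])]
306 [array([380.55, 232.35], dtype=float32), array([385.7899, 269.03  ], dtype=float32)] [array([ 0.4688, -0.3869]), array([ 0.3783, -0.394 ])]
288 [array([347.0751, 235.717 ], dtype=float32), array([352.0771, 272.3986], dtype=float32)] [array([ 0.4606, -0.3024]), array([ 0.3702, -0.3105])]
263 [array([314.7433, 239.1505], dtype=float32), array([317.2079, 276.1195], dtype=float32)] [array([ 0.4522, -0.2206]), array([ 0.3612, -0.2239])]
(600, 1080, 3)
```

View pics/c1.png

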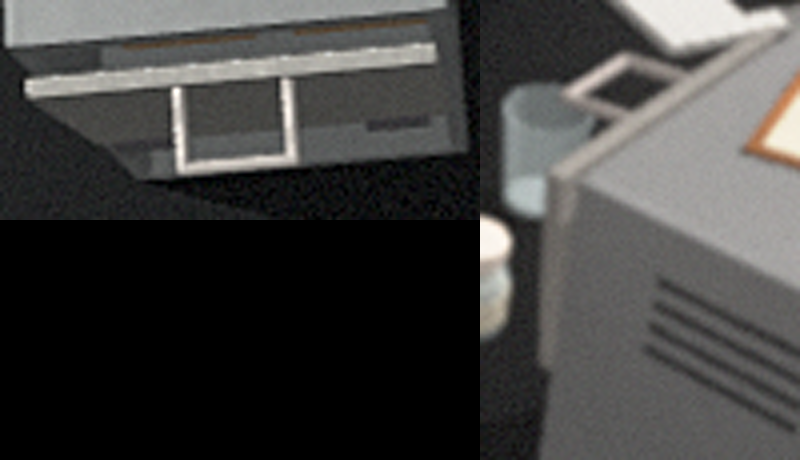

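The crop shows the eye's U clearly. In crop pixels the crossbar's centre line runs (180,165)–(293,158), and its legs meet the flap's top edge, which runs (30,85)–(433,52).

```bash
python3 - <<'E'
from h import *
np.set_printoptions(precision=4,suppress=True)
t=load('top0.png');s=load('scene0.png')
T=lambda u,v:(135+u/4,110+v/4); S=lambda u,v:(285+(u-480)/4,125+v/4)
L,R=onz(t,*T(180,165),.251),onz(t,*T(293,158),.251)
print('bar',L,R,np.linalg.norm(L-R)); 
A,B=onz(t,*T(28,94),.26),onz(t,*T(434,62),.26);print('flap front edge',A,B,np.linalg.norm(A-B))
A2,B2=onz(t,*T(28,80),.26),onz(t,*T(434,44),.26);print('flap back',A2,B2)
for P in(L,R):print(np.arctan2(*(R-L)[:2]),proj(s,P),'scene seen',S(565,95),S(610,120))
print('tri barR',tri(t,T(293,158),s,S(612,120)),'barL',tri(t,T(180,165),s,S(566,95)))
print(np.arctan2((A-B)[0],(A-B)[1]),np.arctan2((L-R)[0],(L-R)[1]))
# pole
h=proj(s,[0,0,0])
f=lambda x:np.array([.4984,-.3853,.073])+x
y=.077;X=np.array([np.cos(y),np.sin(y),0])
for d,z in((-.12,0),(.11,0),(.13,-.049)):print(proj(s,f(X*d+[0,0,z])),proj(t,f(X*d+[0,0,z])))
E
```

```text
bar [0.6371 0.0882 0.251 ] [0.6404 0.0266 0.251 ] 0.061722334563952215
flap front edge [0.6753 0.1706 0.26  ] [ 0.6909 -0.0504  0.26  ] 0.2216146672954878
flap back [0.6833 0.1711 0.26  ] [ 0.7011 -0.0504  0.26  ]
3.0878085650436393 [322.1016 140.315 ] scene seen (306.25, 148.75) (317.5, 155.0)
3.0878085650436393 [306.2769 149.7011] scene seen (306.25, 148.75) (317.5, 155.0)
tri barR (array([0.6537, 0.0379, 0.2351]), np.float64(0.023257352695008567)) barL (array([0.6272, 0.0756, 0.2352]), np.float64(0.04110496634392342))
-0.07026281299908549 -0.05378408854615392
[ 98.5381 229.8732] [384.9131 268.6673]
[157.0965 283.4669] [372.3306 179.0241]
[165.5952 303.5503] [366.1366 175.4968]
```

```bash
python3 -m creep '[[[0,0,-0.125],[0,0,-0.04],80],[[0,0,-0.125],[0,0,-0.04],80],[[0,0,-0.125],[0,0,-0.04],80],[[0,0,-0.12],[0,0,-0.04],80]]'
```

```text
t: 0.5
ee_pos: [0.2516, 0.5683, 0.3277]
orientation: [[-0.094, 0.996, -0.005], [0.995, 0.094, -0.014], [-0.013, -0.006, -1.0]]
ft_force: [-0.3, 0.1, 0.5]
opening: 0.0661
```

```bash
python3 -m creep '[[[0,0,0],[-0.048,0.008,0],80],[[0,0,0],[-0.048,0.008,0],80],[[0,0,0],[-0.048,0.008,0],80],[[0,0,0],[-0.048,0.008,0],80],[[0,0,0],[-0.048,0.008,0],80],[[0,0,0],[-0.048,0.008,0],80],[[0,0,0],[-0.048,0.008,0],80],[[0,0,0],[-0.048,0.008,0],80],[[0,0,0],[-0.048,0.008,0],80],[[0,0,0],[-0.048,0.008,0],80]]'
```

```text
t: 1.5
ee_pos: [0.3792, 0.0914, 0.3338]
orientation: [[-0.107, 0.994, -0.004], [0.994, 0.107, -0.004], [-0.004, -0.005, -1.0]]
ft_force: [1.8, 0.3, 0.7]
opening: 0.0649
```

```bash
python3 -m creep '[[[0,0,0],[-0.048,0.007,0],80],[[0,0,0],[-0.048,0.007,0],80],[[0,0,0],[-0.048,0.007,0],80],[[0,0,0],[-0.048,0.007,0],80],[[0,0,0],[-0.048,0.007,0],80],[[0,0,0],[-0.048,0.007,0.005],80],[[0,0,0],[-0.048,0.007,0.01],80],[[0,0,0],[-0.048,0.007,0.02],80],[[0,0,0.03],[-0.048,0.006,0.03],80],[[0,0,0],[-0.04,0.006,0.03],80]]'; python3 - <<'E'
from h import *
np.set_printoptions(precision=4,suppress=True)
s=snap('wrist','w0.png');st=manip.read_state();print(st['ee_pos'],st['orientation'],s['xyz'],s['fovy'])
print(proj(s,[.4984,-.3853,.081]),proj(s,[.6084,-.3762,.081]))
E
```

```text
t: 2.5
ee_pos: [0.4941, -0.3746, 0.248]
orientation: [[-0.08, 0.997, 0.004], [0.997, 0.08, -0.006], [-0.006, 0.004, -1.0]]
ft_force: [1.1, 1.4, 1.1]
opening: 0.0642
[ 0.4915 -0.3787  0.2419] [[-0.0765  0.9971 -0.0033]
 [ 0.9971  0.0765 -0.005 ]
 [-0.0047 -0.0036 -1.    ]] [ 0.4226 -0.3793  0.4634] 68.53892197554755
[247.5907 176.3606] [248.2436 249.7603]
```

View pics/w0.png

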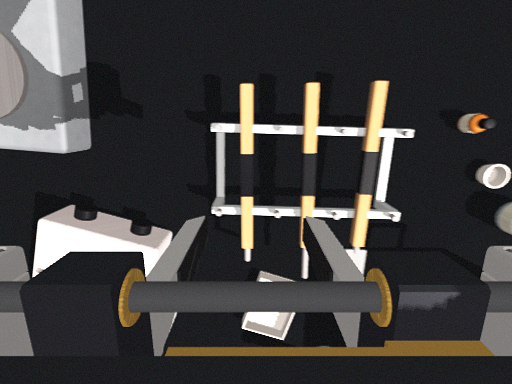

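The wrist view confirms it: the pole's axis is at u≈247 and the grip spans v≈155–197 (centre 176), matching my prediction of (247.6,176). Descending now.

```bash
python3 -m creep '[[[0,0,0],[-0.007,0.0065,0.03],80],[[0,0,0],[0,0,0.04],80],[[0,0,0],[0,0,0.04],80],[[0,0,0],[0,0,0.03],80],[[0,0,0],[0,0,0.01],80],[[0,0,0],[0,0,0],80]]'
```

```text
t: 3.15
ee_pos: [0.4946, -0.3894, 0.0823]
orientation: [[-0.071, 0.997, -0.011], [0.997, 0.071, -0.004], [-0.004, -0.011, -1.0]]
ft_force: [0.2, -0.4, 1.0]
opening: 0.0644
```

```bash
python3 -m creep '[[[0.011,0,-0.004],[0.003,0.003,0.02],80],[[0,0,0],[0.001,0.001,0.008],80],[[0,0,0],[0,0,0],80]]'
```

```text
t: 3.45
ee_pos: [0.4998, -0.3864, 0.0578]
orientation: [[-0.075, 0.997, -0.018], [0.997, 0.075, -0.008], [-0.006, -0.019, -1.0]]
ft_force: [0.1, -0.3, 0.6]
opening: 0.0647
```

```bash
python3 -m creep '[[[-0.018,0.007,0],[0.001,-0.001,0.003],80],[[0,0,0],[0,0,0],160],[[0,0,0],[0,0,0],255],[[0,0,0],[0,0,0],255],[[0,0,0],[0,0,0],255],[[0,0,0],[0,0,0],255],[[0,0,0],[0,0,0],255]]'
```

```text
t: 4.15
ee_pos: [0.4997, -0.3872, 0.0592]
orientation: [[-0.074, 0.997, 0.006], [0.997, 0.074, -0.001], [-0.001, 0.006, -1.0]]
ft_force: [0.6, -0.4, -0.7]
opening: 0.0201
```

```bash
python3 -m creep '[[[0,0,0],[0,0,0],255],[[0,0,0],[0,0,0],255],[[0,0,0],[0,0,0],255]]'; python3 -m creep '[[[0,0,0],[0,0,-0.02],255],[[0,0,0],[0,0,-0.04],255],[[0,0,0],[0,0,-0.04],255],[[0,0,0],[0,0,-0.04],255],[[0,0,0],[0,0,-0.04],255],[[0,0,0],[0,0,-0.04],255],[[0,0,0],[0,0,-0.04],255],[[0,0,0],[0,0,-0.04],255]]'
```

```text
t: 4.45
ee_pos: [0.4997, -0.3871, 0.0591]
orientation: [[-0.075, 0.997, 0.006], [0.997, 0.075, -0.001], [-0.001, 0.006, -1.0]]
ft_force: [0.2, 0.2, -0.4]
opening: 0.0006
t: 5.25
ee_pos: [0.4959, -0.3848, 0.365]
orientation: [[-0.074, 0.997, -0.003], [0.997, 0.074, 0.004], [0.004, -0.003, -1.0]]
ft_force: [0.2, -0.3, 0.4]
opening: 0.0005
```

The fingers shut to zero, so the grasp missed. I'll look before trying again.

```bash
python3 - <<'E'
from h import *
s=snap('wrist','w1.png');snap('scene','s1.png')
im=np.zeros((600,800,3),np.uint8)
im[:384,:512]=s['color']
b=cv2.resize(load('s1.png')['color'][180:320,70:250],None,fx=1.5,fy=1.5);im[388:388+b.shape[0],:b.shape[1]]=b[:212]
cv2.imwrite('pics/c2.png',im)
E
```

```text
(no output)
```

View pics/c2.png

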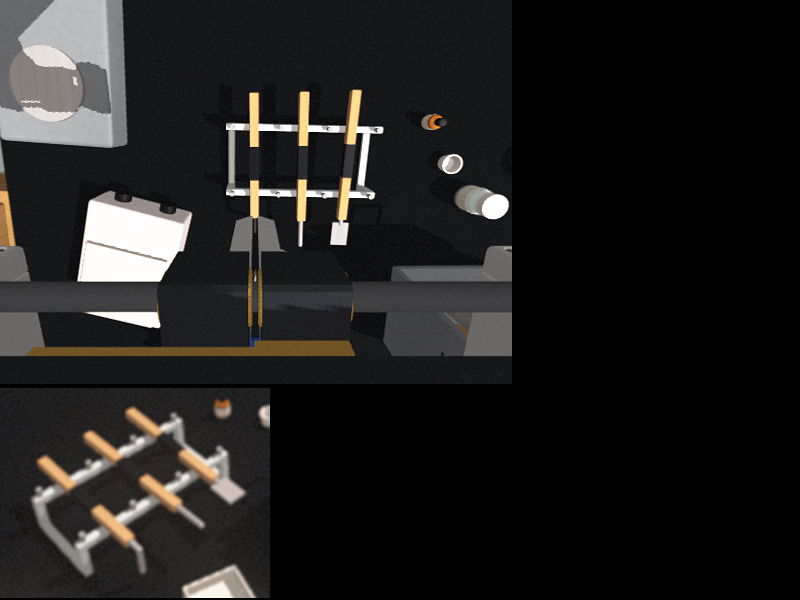

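The hook pole is still on the rack (u≈254, under the closed fingers) and the fingers went through without stopping. I'll check whether the TCP height agrees with the cameras.

```bash
python3 - <<'E'
from h import *
np.set_printoptions(precision=4,suppress=True)
s=load('s1.png');w=load('w1.png');st=manip.read_state()
p=np.array(st['ee_pos']);R=np.array(st['orientation']).reshape(3,3)
for d in(0,-.019,-.05):print(d,proj(s,p+R[:,2]*d),proj(w,p+R[:,2]*d))
t=snap('top','t1.png')
print(st['ee_pos'],proj(t,p),st['joint_positions'])
u,v=proj(s,p).astype(int)
x0,y0=max(u-60,0),max(v-90,0)
a=cv2.resize(s['color'][y0:y0+150,x0:x0+130],None,fx=3.5,fy=3.5);cv2.circle(a,(int((u-x0)*3.5),int((v-y0)*3.5)),4,(0,0,255),1)
im=np.zeros((600,800,3),np.uint8);a=a[:600,:450];im[:a.shape[0],:a.shape[1]]=a
u,v=proj(t,p).astype(int);b=cv2.resize(t['color'][v-60:v+60,u-45:u+45],None,fx=3.8,fy=3.8);cv2.circle(b,(int(45*3.8),int(60*3.8)),4,(0,0,255),1);im[:b.shape[0],455:455+b.shape[1]]=b
cv2.imwrite('pics/c3.png',im);print(x0,y0)
E
```

```text
0 [ 97.8085 140.3639] [252.8479 214.6485]
-0.019 [ 95.4488 130.8043] [252.7965 222.9167]
-0.05 [ 91.4191 114.4797] [252.6895 240.1554]
[ 0.4969 -0.3865  0.3684] [431.6143 207.7623] [ 0.0267  0.4151  0.8678  1.329  -0.3144  1.5352  2.506 ]
37 50
```

View pics/c3.png

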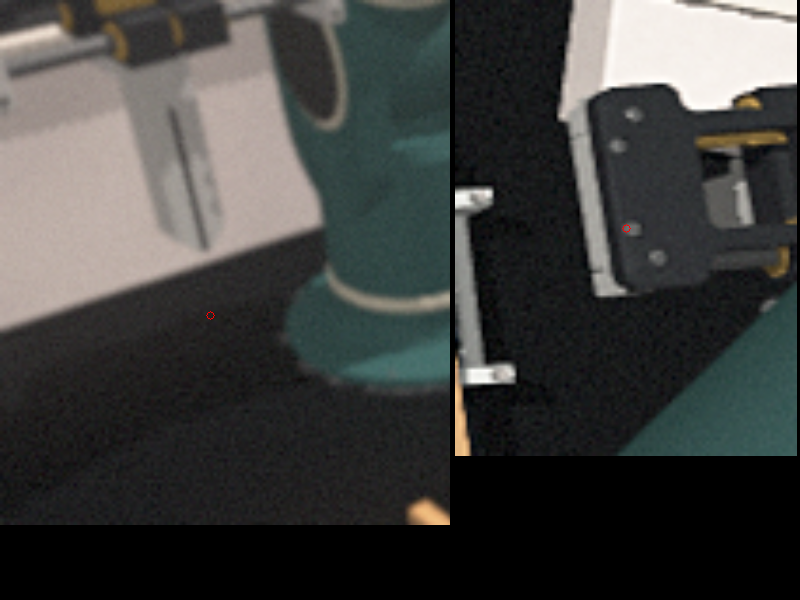

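Seen from the scene camera, the fingertips at about (95.6,121) sit some 35 mm above the reported TCP (97.8,140). I'll triangulate the tip to find the real offset.

```bash
python3 - <<'E'
from h import *
np.set_printoptions(precision=4,suppress=True)
s=load('s1.png');w=load('w1.png');p=np.array(manip.read_state()['ee_pos'])
for v in(217,222,228,234):
    q,e=tri(s,(95.6,120.9),w,(255,v));print(v,q,q-p,e)
g=cv2.resize(w['color'][195:300,200:310],None,fx=5,fy=5,interpolation=cv2.INTER_CUBIC)
cv2.imwrite('pics/c4.png',cv2.convertScaleAbs(g,alpha=1.8))
E
```

```text
217 [ 0.4886 -0.3826  0.4008] [-0.0079  0.0033  0.0353] 0.006355988180365528
222 [ 0.4915 -0.3829  0.4022] [-0.0051  0.0029  0.0368] 0.005132637994264817
228 [ 0.4948 -0.3834  0.404 ] [-0.0017  0.0025  0.0385] 0.003677501855406765
234 [ 0.4982 -0.3838  0.4057] [0.0017 0.002  0.0402] 0.0022364731011345076
```

View pics/c4.png

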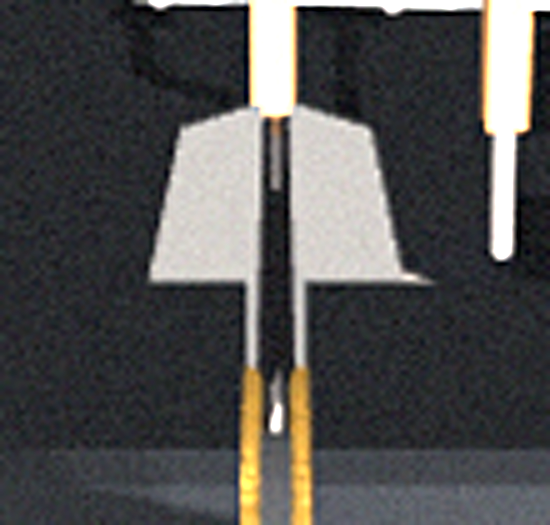

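True tips are about 38 mm above the reported TCP, so the earlier grasp closed above the pole. I'll confirm this against the start picture while opening the gripper, then descend with the correction.

```bash
python3 - <<'E'
from h import *
np.set_printoptions(precision=4,suppress=True)
s=load('scene0.png')
for dz in(0,.038):
  for k in(-.047,.047):print(dz,k,proj(s,np.array([.253,.571,.17+dz])+k*np.array([.405,.914,0])))
E
python3 -m creep '[[[0,0,0],[0,0,0.04],80],[[0,0,0],[0,0,0.04],80],[[0,0,0],[0,0,0.04],80],[[0,0,0],[0,0,0.04],80],[[0,0,0],[0,0,0.04],80],[[0,0,0],[0,0,0.04],80],[[0,0,0],[0,0,0.02],80],[[0,0,0],[0,0,0],80]]'
```

```text
0 -0.047 [309.3191  77.9527]
0 0.047 [331.8124  75.4207]
0.038 -0.047 [310.5483  67.9105]
0.038 0.047 [333.3814  65.5094]
t: 6.2
ee_pos: [0.4926, -0.3824, 0.0899]
orientation: [[-0.073, 0.997, -0.006], [0.997, 0.073, 0.005], [0.005, -0.006, -1.0]]
ft_force: [-0.2, -0.2, 0.9]
opening: 0.0612
```

```bash
python3 - <<'E'
from h import *
s0=load('scene0.png');s=snap('scene','s2.png');w=snap('wrist','w2.png');st=manip.read_state();p=np.array(st['ee_pos']);R=np.array(st['orientation']).reshape(3,3)
im=np.zeros((600,800,3),np.uint8)
a=s0['color'][0:100,275:375].copy();a=cv2.resize(a,None,fx=3,fy=3)
for k in(-.047,.047):
    u,v=proj(s0,np.array([.253,.571,.17])+k*np.array([.405,.914,0]));cv2.circle(a,(int((u-275)*3),int(v*3)),3,(0,0,255),1)
im[:300,:300]=a
b=cv2.resize(s['color'][150:330,60:210],None,fx=3,fy=3);
for k in(-.0306,.0306):
  for d in(0,-.038):
    u,v=proj(s,p+R[:,0]*k+R[:,2]*d);cv2.circle(b,(int((u-60)*3),int((v-150)*3)),3,(0,0,255) if d==0 else (0,255,0),1)
im[:540,310:760]=b
im[310:310+288,:300]=cv2.resize(w['color'],(384,288))[:,40:340]
cv2.imwrite('pics/c5.png',im);print(p)
E
```

```text
[ 0.49386056 -0.38358585  0.09298579]
```

View pics/c5.png

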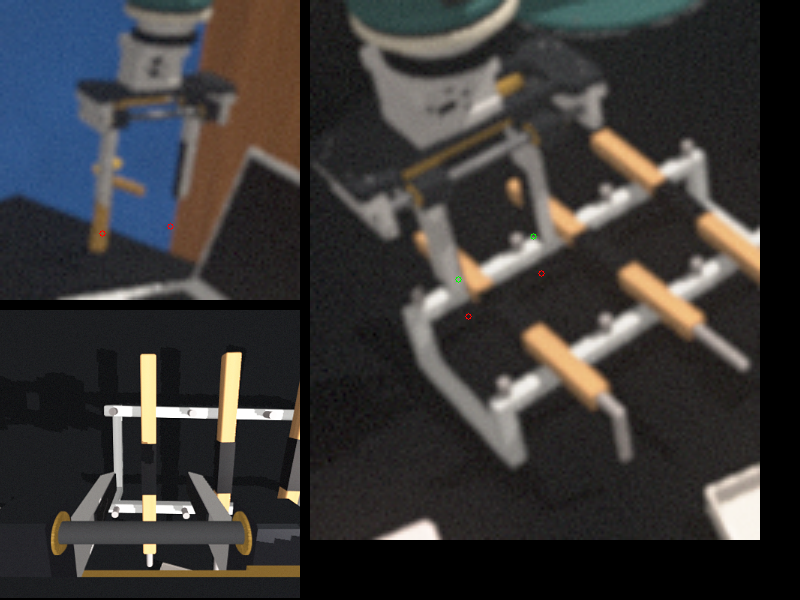

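The picture shows the same offset of about 35 mm (tips above the reported TCP) both at the start and now. Going down to a reported z≈0.02.

```bash
python3 -m creep '[[[-0.005,0.005,0],[-0.003,0.004,0.025],80],[[0,0,0],[0,0,0.03],80],[[0,0,0],[0,0,0.015],80],[[0,0,0],[0,0,0],80]]'
```

```text
t: 6.7
ee_pos: [0.5017, -0.3884, 0.0275]
orientation: [[-0.074, 0.997, 0.01], [0.997, 0.073, 0.004], [0.003, 0.01, -1.0]]
ft_force: [1.3, 0.6, 0.2]
opening: 0.0645
```

```bash
python3 -m creep '[[[0.009,-0.004,0],[0.001,-0.002,0.007],80],[[0,0,0],[0,0,0],255],[[0,0,0],[0,0,0],255],[[0,0,0],[0,0,0],255],[[0,0,0],[0,0,0],255],[[0,0,0],[0,0,0],255],[[0,0,0],[0,0,0],255],[[0,0,0],[0,0,0],255],[[0,0,0],[0,0,0],255],[[0,0,0],[0,0,0],255]]'
```

```text
t: 7.7
ee_pos: [0.5019, -0.3889, 0.0254]
orientation: [[-0.074, 0.997, 0.005], [0.997, 0.074, -0.004], [-0.005, 0.005, -1.0]]
ft_force: [-0.1, 1.3, -0.0]
opening: 0.0158
```

Gripped at 15.8 mm. Lifting, then carrying it over to the eye.

```bash
python3 -m creep '[[[0,0,0],[0,0,-0.02],255],[[0,0,0],[0,0,-0.04],255],[[0,0,0],[0,0,-0.04],255],[[0,0,0],[0,0,-0.04],255],[[0,0,0],[0,0,-0.04],255],[[0,0,0],[0,0,-0.04],255],[[0,0,0],[0,0,-0.04],255],[[0,0,0],[0,0,-0.03],255],[[0,0,0],[0,0,-0.02],255]]'; python3 -m creep '[[[0,0,0],[0.045,0,0],255],[[0,0,0],[0.045,0,0],255],[[0,0,0],[0.045,0,0],255],[[0,0,0],[0.045,0,0],255],[[0,0,0],[0.045,0,0],255],[[0,0,0],[0.045,0,0],255],[[0,0,0],[0.045,0,0],255],[[0,0,0],[0.045,0,0],255],[[0,0,0],[0.025,0,0],255],[[0,0,0],[0,0,0],255]]'
```

```text
t: 8.6
ee_pos: [0.4976, -0.3863, 0.3434]
orientation: [[-0.072, 0.997, -0.002], [0.997, 0.072, -0.001], [-0.0, -0.002, -1.0]]
ft_force: [0.3, 0.1, -1.1]
opening: 0.0157
t: 9.6
ee_pos: [0.4663, 0.0088, 0.3431]
orientation: [[-0.068, 0.998, -0.001], [0.998, 0.068, -0.003], [-0.003, -0.001, -1.0]]
ft_force: [0.4, -0.4, -1.7]
opening: 0.0155
```

```bash
python3 -m creep '[[[0,0,0],[0.01,0.024,0],255],[[0,0,0],[0.01,0.024,0.01],255],[[0,0,0],[0.01,0.02,0.02],255],[[0,0,0],[0,0,0.01],255],[[0,0,0],[0,0,0],255]]'; python3 - <<'E'
from h import *
np.set_printoptions(precision=4,suppress=True)
s=snap('scene','s3.png');t=snap('top','t3.png');w=snap('wrist','w3.png');st=manip.read_state();p=np.array(st['ee_pos']);R=np.array(st['orientation']).reshape(3,3)
print(p,R[:,1])
c=p+R@[.0038,-.0032,-.0476]
hk=lambda z:c+R@[0,.13,z]
print('c',c,'hook',hk(.027),'tip scene',proj(s,hk(.049)),'bend scene',proj(s,hk(0)),'top bend',proj(t,hk(0)),'tip top',proj(t,hk(.049)))
im=np.zeros((600,800,3),np.uint8)
im[:480,:400]=cv2.resize(s['color'][90:210,270:370],None,fx=4,fy=4)
im[:400,405:795]=cv2.resize(t['color'][90:190,145:243],None,fx=4,fy=4)[:400,:390]
cv2.imwrite('pics/c6.png',im)
E
```

```text
t: 10.1
ee_pos: [0.5345, 0.0414, 0.3021]
orientation: [[-0.066, 0.998, 0.001], [0.998, 0.066, -0.002], [-0.002, 0.001, -1.0]]
ft_force: [0.5, -0.2, -1.6]
opening: 0.0156
[0.5349 0.0418 0.304 ] [0.9978 0.0667 0.0034]
c [0.5312 0.0454 0.3516] hook [0.661  0.0541 0.3251] tip scene [324.0533 129.294 ] bend scene [327.2168 109.1134] top bend [185.375 124.248] tip top [190.8653 132.6312]
```

View pics/c6.png

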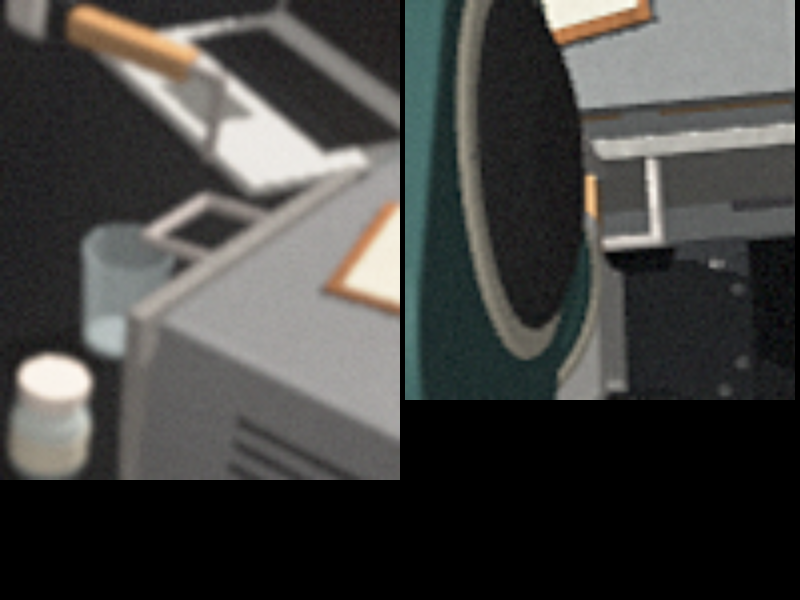

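The hook tip at scene (321.8,129.3) is within 2 px of my prediction. The eye's crossbar ends at (306.8,148.7) and (321.3,139.2) also fit. A small +y correction, then lower it in.

```bash
python3 -m creep '[[[0,0,0],[0.006,0.002,0.01],255],[[0,0,0],[0,0,0.015],255],[[0,0,0],[0,0,0.015],255],[[0,0,0],[0,0,0.015],255],[[0,0,0],[0,0,0],255]]'
```

```text
t: 10.75
ee_pos: [0.5368, 0.049, 0.2489]
orientation: [[-0.066, 0.998, 0.009], [0.998, 0.066, 0.003], [0.003, 0.009, -1.0]]
ft_force: [-0.3, 0.1, -0.1]
opening: 0.016
```

```bash
python3 -m creep '[[[0.008,0,0],[-0.001,-0.001,0.01],255],[[0,0,0],[0,0,0.01],255],[[0,0,0],[0,0,0.004],255],[[0,0,0],[0,0,0],255]]';  python3 - <<'E'
from h import *
s=snap('scene','s4.png');w=snap('wrist','w4.png')
np.set_printoptions(precision=4,suppress=True)
st=manip.read_state();print(st['ee_pos'],st['ft_force'],st['joint_positions'])
im=np.zeros((480,760,3),np.uint8)
im[:480,:400]=cv2.resize(s['color'][90:210,270:370],None,fx=4,fy=4)
im[:300,405:745]=cv2.resize(w['color'][150:300,170:340],None,fx=2,fy=2)
cv2.imwrite('pics/c7.png',im)
E
```

```text
t: 11.15
ee_pos: [0.5364, 0.0483, 0.2244]
orientation: [[-0.067, 0.998, 0.002], [0.998, 0.067, 0.004], [0.004, 0.002, -1.0]]
ft_force: [0.2, -0.4, -0.9]
opening: 0.0157
[0.5366 0.0483 0.2249] [ 0.6997 -0.1136 -1.2064] [-0.6988  0.2459  0.6597  1.7833 -0.1673  1.165   1.6497]
```

View pics/c7.png

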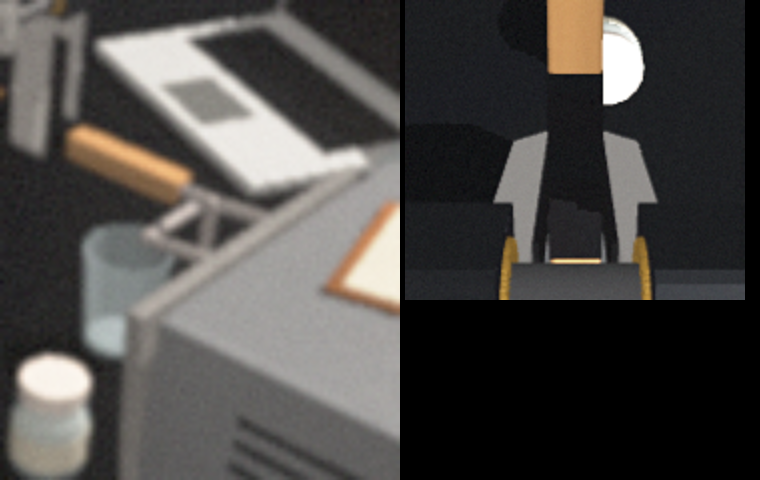

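The hook pin is inside the eye at crop (207,225), with no contact force. Now I'll plan the swing, with the pole tilting at about 0.55 of the flap angle.

```bash
cat > plan.py <<'E'
import sys; from h import *
from scipy.spatial.transform import Rotation as Ro
np.set_printoptions(precision=4,suppress=True)
yaw=.07; U=np.array([np.cos(yaw),np.sin(yaw),0]); V=np.array([-np.sin(yaw),np.cos(yaw),0]); Z=np.array([0,0,1.])
H=np.array([.661,.0585,0])+U*.0225+Z*.130
K=.55; OFF=np.array([.0038,-.0032,-.0476])
def pose(th,q=.025):
    ph=K*max(th,0)
    C=H+U*(-.045*np.cos(th)-.124*np.sin(th))+Z*(.124*np.cos(th)-.045*np.sin(th))
    X=U*np.cos(ph)+Z*np.sin(ph); P=-U*np.sin(ph)+Z*np.cos(ph)
    c=C+.008*X+q*P-.130*X
    R=np.c_[V,X,-P]
    return c-R@OFF,R
def rows(ths,q=.025,st=None):
    st=st or manip.read_state(); p=np.array(st['ee_pos']);R=np.array(st['orientation']).reshape(3,3)
    for th in ths:
        p2,R2=pose(th,q); print(round(th,3),Ro.from_matrix(R.T@R2).as_rotvec().round(3).tolist(),(R.T@(p2-p)).round(4).tolist(),p2.round(3)); p,R=p2,R2
E
python3 - <<'E'
from plan import *
rows([.02,.1,.2,.3,.4,.5,.6,.7,.8,.9,1.0,1.1,1.2])
E
```

```text
0.02 [-0.008, -0.004, -0.003] [-0.0024, -0.0187, -0.0043] [0.518 0.045 0.229]
0.1 [-0.044, -0.0, 0.0] [-0.0, -0.0086, 0.0093] [0.51  0.044 0.22 ]
0.2 [-0.055, 0.0, 0.0] [-0.0, -0.0105, 0.0122] [0.5   0.043 0.207]
0.3 [-0.055, -0.0, -0.0] [0.0, -0.0102, 0.0127] [0.491 0.043 0.193]
0.4 [-0.055, 0.0, 0.0] [0.0, -0.0099, 0.0132] [0.483 0.042 0.179]
0.5 [-0.055, -0.0, -0.0] [-0.0, -0.0096, 0.0137] [0.477 0.042 0.163]
0.6 [-0.055, -0.0, -0.0] [0.0, -0.0093, 0.0142] [0.472 0.041 0.147]
0.7 [-0.055, 0.0, 0.0] [-0.0, -0.0089, 0.0147] [0.468 0.041 0.13 ]
0.8 [-0.055, 0.0, -0.0] [0.0, -0.0086, 0.0151] [0.466 0.041 0.113]
0.9 [-0.055, 0.0, 0.0] [0.0, -0.0082, 0.0156] [0.465 0.041 0.096]
1.0 [-0.055, -0.0, 0.0] [-0.0, -0.0077, 0.016] [0.466 0.041 0.078]
1.1 [-0.055, -0.0, -0.0] [0.0, -0.0073, 0.0164] [0.468 0.041 0.06 ]
1.2 [-0.055, -0.0, 0.0] [-0.0, -0.0068, 0.0168] [0.472 0.041 0.042]
```

```bash
python3 - <<'E'
from plan import *
t=load('top0.png');s=load('scene0.png')
print('jar top',tri(t,(206,200),s,(283,184)),'jar base',onz(s,282,207,0), onz(t,204,211,0))
print('cup',tri(t,(229,229),s,(250,195)),onz(s,250,204,0)); print('orange',tri(t,(249,258),s,(218,190)))
print('glass',tri(t,(145,222),s,(303,151)))
for th in(0,.3,.6,.9,1.2):
    p,R=pose(th); c=p+R@OFF; print(th,'centre',c,'rear',c-R[:,1]*.12)
E
```

```text
jar top (array([0.5534, 0.0578, 0.0876]), np.float64(0.0010371418453175795)) jar base [0.5518 0.0658 0.    ] [0.5343 0.0776 0.    ]
cup (array([0.4817, 0.0029, 0.0347]), np.float64(0.0010477104250755204)) [0.4813 0.0052 0.    ]
orange (array([ 0.4049, -0.0514,  0.0353]), np.float64(0.0005543399645501721))
glass (array([0.4949, 0.2065, 0.1057]), np.float64(0.0018102166663651277))
0 centre [0.5169 0.0484 0.279 ] rear [0.3971 0.04   0.279 ]
0.3 centre [0.4799 0.0458 0.2398] rear [0.3618 0.0375 0.2201]
0.6 centre [0.4533 0.0439 0.1911] rear [0.3401 0.036  0.1522]
0.9 centre [0.4397 0.043  0.1359] rear [0.3344 0.0356 0.0789]
1.2 centre [0.4405 0.043  0.0779] rear [0.3459 0.0364 0.0044]
```

A final tilt of 0.66 rad would put the pole's rear end on the bench, so I'm reducing it to about 0.42, which still clears the eye geometry.

```bash
sed -i 's/K=.55/K=.35/; s/q=.025/q=.020/g' plan.py; python3 - <<'E'
from plan import *
rows([.02,.1,.2,.3,.4,.5,.6,.7,.8,.9,1.0,1.1,1.2])
p,R=pose(1.2); c=p+R@OFF; print('centre',c,'rear',c-R[:,1]*.12)
E
```

```text
0.02 [-0.004, -0.004, -0.003] [-0.0024, -0.0188, 0.0002] [0.518 0.045 0.225]
0.1 [-0.028, -0.0, 0.0] [0.0, -0.0089, 0.0074] [0.509 0.044 0.217]
0.2 [-0.035, -0.0, -0.0] [-0.0, -0.0108, 0.01] [0.499 0.043 0.207]
0.3 [-0.035, 0.0, 0.0] [0.0, -0.0104, 0.0108] [0.489 0.043 0.195]
0.4 [-0.035, 0.0, -0.0] [-0.0, -0.0099, 0.0115] [0.481 0.042 0.183]
0.5 [-0.035, -0.0, 0.0] [0.0, -0.0094, 0.0122] [0.473 0.042 0.169]
0.6 [-0.035, 0.0, -0.0] [0.0, -0.0088, 0.0129] [0.467 0.041 0.155]
0.7 [-0.035, 0.0, 0.0] [-0.0, -0.0083, 0.0135] [0.461 0.041 0.14 ]
0.8 [-0.035, 0.0, 0.0] [0.0, -0.0076, 0.0141] [0.457 0.04  0.125]
0.9 [-0.035, -0.0, 0.0] [0.0, -0.007, 0.0146] [0.455 0.04  0.109]
1.0 [-0.035, 0.0, -0.0] [0.0, -0.0063, 0.0151] [0.453 0.04  0.092]
1.1 [-0.035, -0.0, 0.0] [-0.0, -0.0055, 0.0156] [0.454 0.04  0.076]
1.2 [-0.035, 0.0, 0.0] [-0.0, -0.0048, 0.016] [0.455 0.04  0.059]
centre [0.4326 0.0425 0.1015] rear [0.3233 0.0348 0.0526]
```

```bash
python3 -m creep '[[[0,0,0],[-0.002,-0.01,0],255],[[0,0,0],[0,-0.009,0],255],[[-0.03,0,0],[0,-0.009,0.007],255],[[-0.035,0,0],[0,-0.0108,0.01],255],[[-0.035,0,0],[0,-0.0104,0.0108],255],[[0,0,0],[0,0,0],255]]'; python3 - <<'E'
from plan import *
rows([.3,.4,.5,.6])
E
```

```text
t: 11.85
ee_pos: [0.4867, 0.0427, 0.1967]
orientation: [[-0.067, 0.992, 0.112], [0.998, 0.066, 0.013], [0.006, 0.112, -0.994]]
ft_force: [-0.4, 0.2, -1.7]
opening: 0.0156
0.3 [0.007, -0.005, -0.004] [-0.0003, 0.0024, 0.0018] [0.489 0.043 0.195]
0.4 [-0.035, 0.0, -0.0] [-0.0, -0.0099, 0.0115] [0.481 0.042 0.183]
0.5 [-0.035, -0.0, 0.0] [0.0, -0.0094, 0.0122] [0.473 0.042 0.169]
0.6 [-0.035, 0.0, -0.0] [0.0, -0.0088, 0.0129] [0.467 0.041 0.155]
```

```bash
python3 -m creep '[[[-0.032,0,0],[0,-0.008,0.013],255],[[-0.035,0,0],[0,-0.0094,0.0122],255]]'; python3 - <<'E'
from plan import *
t=snap('scene','s5.png');b=load('s4.png')
d=cv2.absdiff(t['color'],b['color']).max(2);print((d[120:200,290:370]>40).sum())
st=manip.read_state();p=np.array(st['ee_pos']);R=np.array(st['orientation']).reshape(3,3);c=p+R@OFF
print(proj(t,c+R@[0,.13,0]),proj(t,c+R@[0,.13,.049]))
im=np.hstack([cv2.resize(x['color'][100:220,270:370],None,fx=3.9,fy=3.9) for x in (b,t)]);cv2.imwrite('pics/c8.png',im)
rows([.5,.6,.7])
E
```

```text
t: 12.05
ee_pos: [0.4753, 0.0426, 0.1721]
orientation: [[-0.067, 0.981, 0.183], [0.998, 0.065, 0.019], [0.007, 0.184, -0.983]]
ft_force: [6.1, 0.2, -2.1]
opening: 0.016
1383
[296.7263 141.143 ] [297.7444 159.1349]
0.5 [0.009, -0.006, -0.004] [-0.0007, 0.0, 0.0007] [0.473 0.042 0.169]
0.6 [-0.035, 0.0, -0.0] [0.0, -0.0088, 0.0129] [0.467 0.041 0.155]
0.7 [-0.035, 0.0, 0.0] [-0.0, -0.0083, 0.0135] [0.461 0.041 0.14 ]
```

View pics/c8.png

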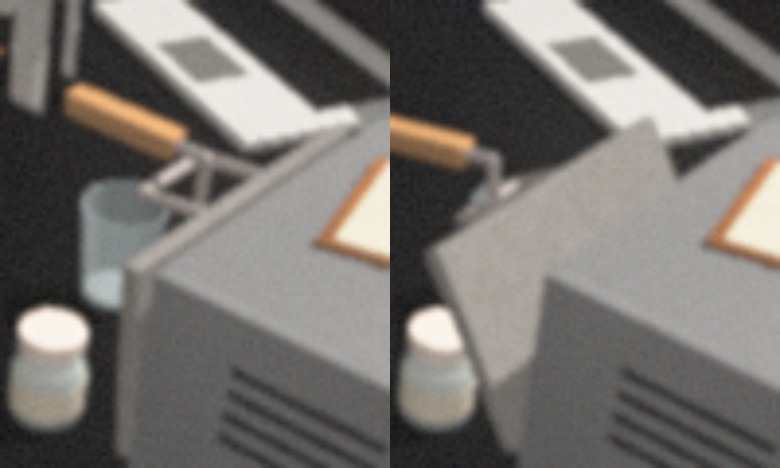

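The right-hand picture shows the flap swung about 0.45 rad with the hook in the eye. Continuing.

```bash
python3 -m creep '[[[-0.03,-0.004,-0.003],[0,-0.0088,0.0132],255],[[-0.035,0,0],[0,-0.0083,0.0135],255],[[-0.035,0,0],[0,-0.0076,0.0141],255]]'; python3 - <<'E'
from plan import *
rows([.8,.9,1.,1.1,1.2])
E
```

```text
t: 12.4
ee_pos: [0.4621, 0.0419, 0.1287]
orientation: [[-0.069, 0.956, 0.287], [0.998, 0.064, 0.024], [0.004, 0.287, -0.958]]
ft_force: [4.4, -0.5, -1.8]
opening: 0.0155
0.8 [0.012, -0.004, -0.003] [-0.0011, -0.0057, 0.0024] [0.457 0.04  0.125]
0.9 [-0.035, -0.0, 0.0] [0.0, -0.007, 0.0146] [0.455 0.04  0.109]
1.0 [-0.035, 0.0, -0.0] [0.0, -0.0063, 0.0151] [0.453 0.04  0.092]
1.1 [-0.035, -0.0, 0.0] [-0.0, -0.0055, 0.0156] [0.454 0.04  0.076]
1.2 [-0.035, 0.0, 0.0] [-0.0, -0.0048, 0.016] [0.455 0.04  0.059]
```

```bash
python3 -m creep '[[[-0.028,0,0],[-0.001,-0.01,0.0155],255],[[-0.035,0,0],[0,-0.008,0.0151],255],[[-0.035,0,0],[0,-0.006,0.0156],255]]'; python3 - <<'E'
from plan import *
rows([1.05,1.1,1.2,1.25])
E
```

```text
t: 12.7
ee_pos: [0.4601, 0.0413, 0.0808]
orientation: [[-0.068, 0.919, 0.388], [0.998, 0.06, 0.032], [0.006, 0.39, -0.921]]
ft_force: [2.8, 0.5, -0.9]
opening: 0.0154
1.05 [0.033, -0.005, -0.004] [-0.0007, -0.0049, -0.0058] [0.453 0.04  0.084]
1.1 [-0.018, 0.0, 0.0] [-0.0, -0.0027, 0.0078] [0.454 0.04  0.076]
1.2 [-0.035, 0.0, 0.0] [-0.0, -0.0048, 0.016] [0.455 0.04  0.059]
1.25 [-0.018, 0.0, -0.0] [0.0, -0.0022, 0.0081] [0.456 0.04  0.051]
```

```bash
python3 -m creep '[[[0,0,0],[0,-0.008,0.007],255],[[-0.01,0,0],[0,-0.005,0.008],255]]';python3 -m creep '[[[-0.01,0,0],[0,-0.004,0.008],255]]'; python3 - <<'E'
from plan import *
rows([1.2,1.25,1.3])
E
```

```text
t: 12.9
ee_pos: [0.4607, 0.0418, 0.0667]
orientation: [[-0.068, 0.912, 0.404], [0.998, 0.06, 0.033], [0.006, 0.406, -0.914]]
ft_force: [3.6, 1.1, 1.6]
opening: 0.0158
t: 13.0
ee_pos: [0.4612, 0.0425, 0.0662]
orientation: [[-0.068, 0.913, 0.403], [0.998, 0.061, 0.031], [0.004, 0.404, -0.915]]
ft_force: [-0.4, -0.4, -0.6]
opening: 0.0155
1.2 [-0.004, -0.003, -0.003] [-0.0018, -0.0084, 0.0038] [0.455 0.04  0.059]
1.25 [-0.018, 0.0, -0.0] [0.0, -0.0022, 0.0081] [0.456 0.04  0.051]
1.3 [-0.017, -0.0, 0.0] [0.0, -0.002, 0.0082] [0.458 0.04  0.043]
```

```bash
python3 -m creep '[[[0,0,0],[0,-0.01,0.006],255]]';python3 -m creep '[[[0,0,0],[0,-0.006,0.006],255]]'; python3 - <<'E'
from plan import *
print(manip.read_state()['joint_positions'])
rows([1.2,1.25,1.3])
E
```

```text
t: 13.1
ee_pos: [0.4604, 0.0428, 0.0652]
orientation: [[-0.068, 0.913, 0.403], [0.998, 0.061, 0.03], [0.003, 0.404, -0.915]]
ft_force: [17.0, 0.1, 3.3]
opening: 0.0158
t: 13.2
ee_pos: [0.4607, 0.0426, 0.0638]
orientation: [[-0.068, 0.913, 0.403], [0.998, 0.061, 0.029], [0.002, 0.404, -0.915]]
ft_force: [10.5, -0.4, 3.4]
opening: 0.0158
[-0.3534  0.0912  0.1597  2.4523  0.1918  0.19    1.2601]
1.2 [-0.004, -0.001, -0.003] [-0.002, -0.007, 0.0018] [0.455 0.04  0.059]
1.25 [-0.018, 0.0, -0.0] [0.0, -0.0022, 0.0081] [0.456 0.04  0.051]
1.3 [-0.017, -0.0, 0.0] [0.0, -0.002, 0.0082] [0.458 0.04  0.043]
```

The arm is at joint 6's limit with the hook pulling 10–17 N, possibly already at the stop. I'll measure the flap's angle in the image.

```bash
cat > ang.py <<'E'
from plan import *
def ang(s,lo=.2,hi=1.4):
    g=cv2.GaussianBlur(cv2.cvtColor(s['color'],cv2.COLOR_BGR2GRAY),(3,3),0).astype(np.float32); out=[]
    F=lambda th,r,b,v:H+V*v+U*(b*np.cos(th)-r*np.sin(th))+Z*(r*np.cos(th)+b*np.sin(th))
    for th in np.arange(lo,hi,.02):
        f=lambda r:np.mean([g[int(round(q[1])),int(round(q[0]))] for v in np.linspace(-.1,.0,25) for q in [proj(s,F(th,r,.012,v))]])
        out.append((round(th,2),round(f(.124)-f(.137),1)))
    return sorted(out,key=lambda o:-o[1])[:5]
E
python3 - <<'E'
from ang import *
print(ang(load('s5.png'))); s=snap('scene','s6.png'); print(ang(s))
im=cv2.resize(s['color'][120:240,230:350],None,fx=5,fy=5);cv2.imwrite('pics/c9.png',im)
E
```

```text
[(np.float64(0.56), np.float32(61.0)), (np.float64(0.6), np.float32(59.7)), (np.float64(0.54), np.float32(59.6)), (np.float64(0.62), np.float32(58.4)), (np.float64(0.58), np.float32(57.9))]
[(np.float64(0.52), np.float32(115.3)), (np.float64(1.32), np.float32(115.3)), (np.float64(0.54), np.float32(115.2)), (np.float64(1.34), np.float32(115.2)), (np.float64(1.36), np.float32(113.9))]
```

```bash
python3 -m creep '[[[0.05,0,0],[0,-0.006,0.004],255]]';python3 -m creep '[[[0.02,0,0],[0,-0.007,0.004],255]]'; python3 - <<'E'
from ang import *
print(manip.read_state()['joint_positions'])
rows([1.2]);s=snap('scene','s7.png');print(ang(s,.9,1.5))
E
```

```text
t: 13.35
ee_pos: [0.4589, 0.0414, 0.059]
orientation: [[-0.065, 0.931, 0.358], [0.998, 0.06, 0.025], [0.002, 0.359, -0.933]]
ft_force: [1.4, -0.0, 0.8]
opening: 0.0159
t: 13.45
ee_pos: [0.4592, 0.0414, 0.0555]
orientation: [[-0.064, 0.936, 0.345], [0.998, 0.059, 0.025], [0.003, 0.346, -0.938]]
ft_force: [21.1, 0.8, 6.5]
opening: 0.0155
[-0.3037  0.1254  0.1214  2.4095  0.0936  0.2577  1.3617]
1.2 [-0.067, -0.001, -0.007] [-0.0009, -0.0025, -0.005] [0.455 0.04  0.059]
[(np.float64(1.32), np.float32(111.5)), (np.float64(1.34), np.float32(110.8)), (np.float64(1.36), np.float32(108.6)), (np.float64(1.3), np.float32(103.5)), (np.float64(1.38), np.float32(102.6))]
```

The image angle stayed the same under a 21 N pull, so the flap is at its stop. Now I'll ease the pin off the bar and lift it out along its own axis.

```bash
python3 -m creep '[[[0,0,0],[0,0.005,0],255],[[0,0,0],[0,0.004,0],255]]'; python3 -m creep '[[[0,0,0],[0,0,0],255]]'; python3 - <<'E'
from plan import *
rows([1.2])
E
```

```text
t: 13.7
ee_pos: [0.4704, 0.0416, 0.0595]
orientation: [[-0.062, 0.937, 0.344], [0.998, 0.057, 0.024], [0.003, 0.345, -0.939]]
ft_force: [0.2, -0.2, -2.0]
opening: 0.0157
t: 13.8
ee_pos: [0.471, 0.0416, 0.0598]
orientation: [[-0.062, 0.937, 0.344], [0.998, 0.057, 0.024], [0.003, 0.345, -0.939]]
ft_force: [0.2, -0.6, -3.1]
opening: 0.0158
1.2 [-0.068, 0.0, -0.008] [-0.0003, -0.015, -0.0051] [0.455 0.04  0.059]
```

```bash
python3 -m creep '[[[0,0,0],[0,-0.005,0],255]]'; python3 -m creep '[[[0,0,0],[0,0,-0.006],255],[[0,0,0],[0,0,-0.008],255]]'
```

```text
t: 13.9
ee_pos: [0.4664, 0.0413, 0.0581]
orientation: [[-0.062, 0.937, 0.343], [0.998, 0.057, 0.024], [0.003, 0.344, -0.939]]
ft_force: [-0.1, -0.4, -2.1]
opening: 0.0157
t: 14.1
ee_pos: [0.4593, 0.0407, 0.0704]
orientation: [[-0.062, 0.938, 0.34], [0.998, 0.058, 0.023], [0.002, 0.34, -0.94]]
ft_force: [0.6, -0.0, -0.8]
opening: 0.0157
```

```bash
python3 -m creep '[[[0,0,0],[0,0.002,-0.008],255],[[0,0,0],[0,0,-0.01],255],[[0,0,0],[0,0,-0.01],255],[[0,0,0],[0,0,-0.01],255]]'; python3 -m creep '[[[0,0,0],[0,0,-0.015],255],[[0,0,0],[0,0,-0.02],255],[[0,0,0],[0,0,-0.02],255],[[0,0,0],[0,0,-0.02],255],[[0,0,0],[0,0,-0.02],255]]';python3 - <<'E'
from ang import *
s=snap('scene','s8.png');print(ang(s,.9,1.5))
E
```

```text
t: 14.5
ee_pos: [0.4468, 0.0399, 0.1104]
orientation: [[-0.063, 0.938, 0.34], [0.998, 0.058, 0.023], [0.002, 0.341, -0.94]]
ft_force: [-1.0, -0.1, -0.5]
opening: 0.0159
t: 15.0
ee_pos: [0.4113, 0.0373, 0.2058]
orientation: [[-0.063, 0.938, 0.341], [0.998, 0.058, 0.023], [0.002, 0.341, -0.94]]
ft_force: [0.3, -0.4, -1.5]
opening: 0.016
[(np.float64(1.32), np.float32(143.4)), (np.float64(1.34), np.float32(142.1)), (np.float64(1.3), np.float32(138.9)), (np.float64(1.36), np.float32(136.3)), (np.float64(1.28), np.float32(131.0))]
```

Hook is out and the flap's angle is unchanged. Levelling and returning to the rack.

```bash
python3 -m creep '[[[0.116,0,0],[0,-0.01,-0.03],255],[[0.116,0,0],[0,0,-0.03],255],[[0.116,0,0],[0,0,-0.03],255],[[0,0,0],[0,0,-0.03],255],[[0,0,0],[0,0,-0.02],255]]'; python3 -m creep '[[[0,0,0],[-0.045,0.01,0],255],[[0,0,0],[-0.045,0.01,0],255],[[0,0,0],[-0.045,0.01,0],255],[[0,0,0],[-0.045,0.01,0],255],[[0,0,0],[-0.045,0.01,0],255],[[0,0,0],[-0.045,0.01,0],255],[[0,0,0],[-0.045,0.01,0],255],[[0,0,0],[-0.045,0.01,0],255],[[0,0,0],[-0.03,0.01,0],255],[[0,0,0],[0,0,0],255]]'
```

```text
t: 15.55
ee_pos: [0.3772, 0.0348, 0.3487]
orientation: [[-0.065, 0.998, -0.008], [0.998, 0.065, 0.005], [0.005, -0.008, -1.0]]
ft_force: [0.2, -0.1, -1.2]
opening: 0.0158
t: 16.55
ee_pos: [0.4961, -0.3617, 0.3522]
orientation: [[-0.074, 0.997, 0.001], [0.997, 0.074, 0.004], [0.004, 0.001, -1.0]]
ft_force: [1.2, 0.7, -1.7]
opening: 0.0157
```

```bash
python3 -m creep '[[[0,0,0],[-0.026,0.003,0.03],255],[[0,0,0],[0,0,0.04],255],[[0,0,0],[0,0,0.04],255],[[0,0,0],[0,0,0.04],255],[[0,0,0],[0,0,0.04],255],[[0,0,0],[0,0,0.02],255],[[0,0,0],[0,0,0],255]]'; python3 - <<'E'
from plan import *
s=snap('scene','s9.png');st=manip.read_state();p=np.array(st['ee_pos']);R=np.array(st['orientation']).reshape(3,3);c=p+R@OFF;print(p,R[:,1],R[:,0])
for d,z in((-.12,0),(.03,0),(.11,0),(.13,.049)):print(d,z,proj(s,c+R@[0,d,z]))
hsv=cv2.cvtColor(s['color'],cv2.COLOR_BGR2HSV);m=cv2.inRange(hsv,(5,70,90),(25,255,255));m[:,250:]=0
n,l,q,ce=cv2.connectedComponentsWithStats(m)
for i in range(1,n):
    if q[i,4]>60:
        ys,xs=np.where(l==i);b=cv2.boxPoints(cv2.minAreaRect(np.c_[xs,ys].astype(np.float32)));b=b[np.argsort(b[:,0])];print(q[i,4],b[:2].mean(0),b[2:].mean(0))
im=cv2.resize(s['color'][170:320,70:250],None,fx=4,fy=4);cv2.imwrite('pics/c10.png',im)
E
```

```text
t: 17.25
ee_pos: [0.5013, -0.3842, 0.1374]
orientation: [[-0.075, 0.997, 0.005], [0.997, 0.075, 0.004], [0.004, 0.005, -1.0]]
ft_force: [0.5, -0.1, -1.7]
opening: 0.0157
[ 0.5018 -0.3847  0.139 ] [0.9971 0.0754 0.0062] [-0.0755  0.9971  0.0031]
-0.12 0 [ 89.4107 191.7985]
0.03 0 [127.7168 223.7511]
0.11 0 [151.4977 243.5877]
0.13 0.049 [161.0351 266.4883]
107 [234.9397  59.4741] [250.2672  66.0431]
88 [ 97.8 184.6] [131.8 167.6]
244 [154.1463 193.8171] [176.5854 211.7683]
163 [ 91.75 197.25] [106.75 212.25]
587 [123.5308 214.7462] [152.0538 236.9308]
249 [189.3279 221.6065] [213.0328 241.3606]
312 [163.3902 238.5122] [189.2439 259.1951]
```

View pics/c10.png

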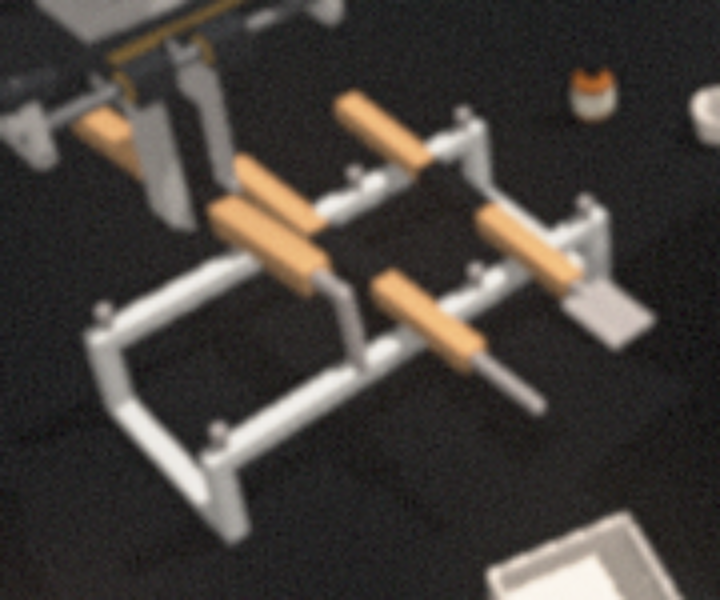

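The picture shows the pole over its place with hook down at crop (362,368). It is pitched nose-up about 0.07 rad relative to the gripper: the hook tip is 4–5 px high and the rear is low. I'll level it before laying it down.

```bash
python3 -m creep '[[[0.07,0,0],[0,-0.003,0],255],[[0,0,0],[0,0,0],255]]'; python3 - <<'E'
from plan import *
s=snap('scene','s10.png');st=manip.read_state();p=np.array(st['ee_pos']);R=np.array(st['orientation']).reshape(3,3)
hsv=cv2.cvtColor(s['color'],cv2.COLOR_BGR2HSV);m=cv2.inRange(hsv,(5,70,90),(25,255,255));m[:,250:]=0
n,l,q,ce=cv2.connectedComponentsWithStats(m)
for i in range(1,n):
    if q[i,4]>60 and ce[i,0]<150 and ce[i,1]>190:
        ys,xs=np.where(l==i);b=cv2.boxPoints(cv2.minAreaRect(np.c_[xs,ys].astype(np.float32)));b=b[np.argsort(b[:,0])];print(q[i,4],b[:2].mean(0),b[2:].mean(0))
print(p,R[:,1])
c=p+R@OFF; X=np.array([.997,.0765,0])
for d,z in((-.12,0),(.11,0),(.13,-.049)):print(d,z,proj(s,c+X*d+[0,0,z]))
dl=R.T@(np.array([.4984,-.3853,.073])-c);print('shift to rest',dl)
# hook tip: brightish pixels near the prediction
g=cv2.cvtColor(s['color'],cv2.COLOR_BGR2GRAY);u,v=map(int,proj(s,c+X*.13-[0,0,.049]))
print(u-8,v-12);print(g[v-12:v+12,u-8:u+9])
E
```

```text
t: 17.5
ee_pos: [0.4997, -0.385, 0.1425]
orientation: [[-0.076, 0.995, -0.062], [0.997, 0.076, -0.003], [0.002, -0.062, -0.998]]
ft_force: [0.3, 0.4, -1.1]
opening: 0.0159
122 [ 94.5 197.5] [106.5 209.5]
608 [123.847  214.5584] [153.7461 238.0505]
[ 0.499  -0.386   0.1429] [ 0.9955  0.0739 -0.0597]
-0.12 0 [ 88.4823 190.3568]
0.11 0 [150.9362 242.6343]
0.13 -0.049 [160.3799 265.6393]
shift to rest [-0.0031  0.0068  0.1174]
152 253
[[ 37  41  44  75 105 123 132 128 104  61  39  39  53  79 104 115 119]
 [ 40  42  51  65  97 118 127 132 110  68  46  75 115 150 175 171 167]
 [ 42  39  48  58  92 114 124 129 117  87  95 137 190 213 225 223 215]
 [ 38  44  40  52  82 110 125 130 127 133 163 205 229 237 239 237 230]
 [ 40  39  39  48  76 101 119 131 151 183 209 230 238 239 237 233 217]
 [ 39  35  42  42  73  99 116 127 155 196 231 238 237 234 225 207 186]
 [ 40  39  40  53  77 103 117 124 151 200 232 235 230 217 195 178 157]
 [ 34  50  55  81 109 110 115 123 147 183 220 220 207 187 172 156 141]
 [ 72  81  98 121 149 146 129 116 135 166 186 188 176 164 155 136 110]
 [135 146 156 173 196 193 
[... 339 characters left out ...]
187 174 162 149 132  99  71  56  40  38  37  31  38  35  38]
 [193 180 166 154 139 116  92  69  48  43  38  38  37  30  35  32  29]
 [170 161 153 130 101  69  59  54  31  34  41  31  33  31  30  33  38]
 [153 138 120  99  63  47  34  41  36  39  34  34  31  35  31  36  27]
 [129 100  72  55  44  32  34  36  39  30  36  33  28  37  27  28  26]
 [ 91  62  40  30  38  34  37  39  33  39  34  36  32  30  35  36  35]
 [ 51  38  30  30  27  37  41  37  33  25  32  33  30  35  33  38  44]
 [ 30  35  26  32  23  27  33  29  31  27  25  38  30  32  40  37  36]
 [ 30  36  28  31  28  32  29  35  27  32  33  36  44  42  30  41  37]
 [ 36  26  29  41  29  26  35  37  31  33  38  39  35  42  32  33  34]]
```

The hook tip is now at about (159,265.5) against a level prediction of (160.4,265.6), so the pole is level. Lowering.

```bash
python3 -m creep '[[[0,0,0],[-0.001,0.002,0.03],255],[[0,0,0],[-0.001,0.002,0.03],255],[[0,0,0],[-0.001,0.002,0.03],255],[[0,0,0],[0,0,0],255]]'; python3 - <<'E'
from plan import *
st=manip.read_state();p=np.array(st['ee_pos']);R=np.array(st['orientation']).reshape(3,3)
print(R[:,1],'shift to rest',R.T@(np.array([.4984,-.3853,.073])-p-R@OFF))
E
```

```text
t: 17.95
ee_pos: [0.5027, -0.3916, 0.0567]
orientation: [[-0.073, 0.996, -0.044], [0.997, 0.072, -0.008], [-0.005, -0.045, -0.999]]
ft_force: [0.0, 0.2, -1.3]
opening: 0.0158
[ 0.9964  0.0724 -0.0448] shift to rest [ 0.0027 -0.0013  0.0315]
```

```bash
python3 -m creep '[[[0.015,0.006,0],[0.002,-0.002,0.016],255],[[0,0,0],[0,0,0.009],255],[[0,0,0],[0,0,0],255]]'; python3 -m creep '[[[0,0,0],[0,0,0.003],255],[[0,0,0],[0,0,0],255]]'; python3 - <<'E'
from plan import *
st=manip.read_state();p=np.array(st['ee_pos']);R=np.array(st['orientation']).reshape(3,3)
print(R[:,1],'shift to rest',R.T@(np.array([.4984,-.3853,.073])-p-R@OFF),st['ft_force'],st['torque'])
E
```

```text
t: 18.25
ee_pos: [0.5004, -0.3914, 0.0346]
orientation: [[-0.071, 0.996, -0.055], [0.997, 0.071, -0.005], [-0.001, -0.055, -0.998]]
ft_force: [-0.0, -0.4, -1.5]
opening: 0.0156
t: 18.45
ee_pos: [0.5008, -0.3919, 0.0328]
orientation: [[-0.071, 0.996, -0.053], [0.997, 0.071, -0.006], [-0.002, -0.054, -0.999]]
ft_force: [0.4, 0.6, -1.4]
opening: 0.0159
[ 0.996   0.0712 -0.0538] shift to rest [ 0.0028 -0.0009  0.0075] [ 0.3904  0.5801 -1.4048] [ 0.0404 -0.0802 -0.018 ]
```

```bash
python3 -m creep '[[[0.005,0,-0.005],[0.003,0,0.005],255],[[0,0,0],[0,0,0.002],255]]'; python3 -m creep '[[[0,0,0],[0,0,0.002],255],[[0,0,0],[0,0,0],255]]'
```

```text
t: 18.65
ee_pos: [0.5011, -0.3896, 0.0268]
orientation: [[-0.077, 0.995, -0.057], [0.997, 0.077, -0.008], [-0.004, -0.057, -0.998]]
ft_force: [-0.1, 1.0, 2.1]
opening: 0.0159
t: 18.85
ee_pos: [0.5014, -0.3898, 0.0256]
orientation: [[-0.077, 0.995, -0.056], [0.997, 0.077, -0.009], [-0.005, -0.056, -0.998]]
ft_force: [-1.3, 0.8, 0.9]
opening: 0.0157
```

Resting on the rails, since the force changed sign. Release and retreat.

```bash
python3 -m creep '[[[0,0,0],[0,0,0],200],[[0,0,0],[0,0,0],140],[[0,0,0],[0,0,0],80],[[0,0,0],[0,0,0],80],[[0,0,0],[0,0,0],80],[[0,0,0],[0,0,0],80]]'; python3 -m creep '[[[0,0,0],[0,0,-0.02],80],[[0,0,0],[0,0,-0.04],80],[[0,0,0],[0,0,-0.04],80],[[0,0,0],[0,0,-0.04],80],[[0,0,0],[0,0,-0.04],80],[[0,0,0],[0,-0.02,-0.04],80],[[0,0,0],[0,-0.02,-0.03],80],[[0,0,0],[0,0,0],80]]'; python3 - <<'E'
from ang import *
s=snap('scene','s11.png');t=snap('top','t11.png');s0=load('scene0.png');t0=load('top0.png')
print('flap',ang(s,.9,1.5))
for nm,a,lim in(('scene',(s0,s),lambda x,y:x<240 and y>190),('top',(t0,t),lambda x,y:270<x<400 and y>150)):
  for im in a:
    m=cv2.inRange(cv2.cvtColor(im['color'],cv2.COLOR_BGR2HSV),(5,70,90),(25,255,255));n,l,q,ce=cv2.connectedComponentsWithStats(m)
    print(nm,[(int(q[i,4]),ce[i].round(1).tolist()) for i in range(1,n) if q[i,4]>60 and lim(*ce[i])])
d=cv2.absdiff(s0['color'],s['color']).max(2)[270:320,135:185];print('hook area diff',(d>50).sum())
E
```

```text
t: 19.45
ee_pos: [0.5014, -0.3895, 0.0251]
orientation: [[-0.077, 0.995, -0.056], [0.997, 0.077, -0.008], [-0.004, -0.056, -0.998]]
ft_force: [0.7, -1.1, 0.2]
opening: 0.057
t: 20.25
ee_pos: [0.4738, -0.3901, 0.286]
orientation: [[-0.077, 0.995, -0.059], [0.997, 0.076, -0.007], [-0.003, -0.059, -0.998]]
ft_force: [0.2, 0.9, 0.7]
opening: 0.0644
flap [(np.float64(1.32), np.float32(143.3)), (np.float64(1.34), np.float32(142.1)), (np.float64(1.3), np.float32(138.8)), (np.float64(1.36), np.float32(135.6)), (np.float64(1.28), np.float32(131.0))]
scene [(245, [165.2, 202.6]), (266, [137.6, 218.7]), (246, [201.2, 231.8]), (281, [107.2, 236.5]), (316, [176.4, 249.2]), (342, [144.7, 270.8])]
scene [(244, [165.2, 202.7]), (272, [137.8, 218.9]), (248, [201.3, 231.8]), (285, [106.5, 238.6]), (313, [176.4, 249.1]), (346, [144.3, 273.3])]
top [(252, [375.3, 193.9]), (231, [341.9, 197.4]), (221, [312.0, 200.9]), (306, [383.2, 250.7]), (288, [349.6, 254.1]), (263, [316.0, 258.1])]
top [(247, [376.8, 191.9]), (231, [341.9, 197.4]), (222, [312.0, 200.9]), (304, [384.7, 248.6]), (289, [349.7, 254.1]), (263, [316.0, 258.1])]
hook area diff 209
```

```bash
python3 - <<'E'
from h import *
a=load('scene0.png')['color'];b=load('s11.png')['color']
r=cv2.matchTemplate(b[268:318,140:184],a[276:304,152:174],cv2.TM_CCOEFF_NORMED);_,mx,_,loc=cv2.minMaxLoc(r);print('hook match',mx,'shift',loc[0]-12,loc[1]-8)
st=manip.read_state();print(st['t'],st['ft_force'])
if mx>.85: order.close_job(); print('closed')
E
```

```text
hook match 0.989159107208252 shift 0 3
20.35 [ 0.41064402  0.49703317 -0.4542683 ]
the job is handed in; nothing more can be done
closed
```

The job is done and handed in at about 20.4 s of the 51 s allowed. The hook pole opened the flap to its stop, came out of the eye, and is back in its own place on the rack.

**First grasp:** it missed. The cameras showed the fingertips about 35–38 mm above the TCP the robot reports, so the fingers closed above the pole. I corrected for that and the second grasp held at 15.8 mm.

**Flap:** it stayed at the same image angle when I pulled harder, up to about 21 N, and again after the hook was out. My image fit reads 1.32 rad, not the 1.2 rad stop. An earlier fit read about 0.07 rad above the angle I had commanded, so I trust the unchanged reading rather than its exact value. Near the end joint 6 reached the edge of its range (0.19), so I eased the tilt back.

**Pole:** it had turned nose-up by about 0.07 rad in the grip, and I levelled it before laying it down. In the last pictures:
- Both wooden ends have shifted by the same amount, roughly 5 mm from the original spot, so it lies level across both rails.
- The hook matches its starting look (0.99 match), still hanging down.
- The other two rods have not moved, and the gripper is clear of everything.

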